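# Shut and lock the bit box

## Task

Close up the drill's bit box for the evening: with a fingertip in the pocket of the wooden cover, slide the cover fully shut, then set a fingertip in the slot of the brass quarter-turn cam and turn it clockwise (seen from above) to its stop, so that its red nose swings through the gap in the far rail and locks behind the gap's corner. Only push with the fingertips: grip nothing, do not force anything, and leave the auger bit, marking gauge, template disc and enamel bowl where they lie.

Things in the scene. Friction and masses are not known exactly. Their poses are not given: they have to be found in the camera images.
- bitbox: Green steel bit box fixed to the bench, 200 (x) by 360 (y) by 78 high. Origin: centre of its underside, on the bench; z up. The cover shuts towards box +y, against the +y end wall. Rails 22 wide, 78 high line both long sides (inner faces x = -80, +80); the far (+x) rail has a low yellow gap (63 high) from y = -14 to 135, through which the cam's nose swings.
- cover (a joint): Opening of the cover, m: 0 = fully shut against the end wall, 0.085 = fully open (shifted to box -y). Starts 0.04 to 0.08 open. Wooden cover 156 by 265 by 16 thick, top face 61 above the bench; it only slides, needs about 6 N, and stays where it is left.
- pocket (a point): Centre of the mouth of the finger pocket in the cover, on the cover's top face (61 above the bench); axes as the box. The pocket is 44 by 44 mm and 13 deep (floor 48 above the bench). It lies at box (0, -54) when the cover is shut and moves with the cover.
- cam (a joint): Turn of the cam, rad, clockwise from above: 0 = unlocked, its nose then pointing 0.663 rad (38 degrees) clockwise of box +y; hard stop at 1.571 = locked, nose 128 degrees clockwise of box +y, bearing behind the corner of the far rail's gap. Starts at 0 to 0.12. Needs about 0.08 N m; stays where left. With the cover not shut the nose strikes the far rail and cannot lock.
- cam_centre (a point): On the cam's upright axis, level with its top (79 above the bench); at box (0, 50) with the cover shut; moves with the cover, turns with the cam. Brass cam, 128 diameter, 18 high. A straight dark-floored slot crosses its centre along its own y axis (in line with the nose): 42 wide, 112 long, 15 deep (floor 64 above the bench), ends closed by a 4 mm rim. Push with shut fingertips about 34 off centre, in either end.
- nose_tip (a point): Tip of the cam's red nose (a bar 24 wide, 11 high), 100 from the cam's axis along the cam's own +y, top face 76 above the bench.
- auger: Steel auger bit lying on the bench, about 215 long and 14 thick, loose. Origin: underside, near mid-length; x along it. Leave alone.
- gauge: Brass marking gauge, loose: stock 24 by 64 by 40 high with a 190 long beam through it along x at height 22. Origin: centre of the stock's underside. Leave alone.
- template: Pale jacaranda template disc with dark pit marks, 124 diameter, 10 thick, loose. Origin: centre of its underside. Leave alone.
- bowl: Chipped white enamel bowl, 144 across the rim, 50 high, loose. Origin: centre of its underside. Leave alone.

How it is judged:
By the outcome, as a careful person would: the job done as asked, in the order asked, and still so for the second after the job is handed in, with the robot touching nothing.
It also fails if it takes over 48 s, if anything falls off the work surface, if the arm or the gripper's body presses on something with over 40 N, if the wrist force passes 120 N, or if a joint passes its speed limit or range.

## Robot

A 6-joint arm with a two-finger parallel gripper is mounted at the origin on the work surface. World frame = base frame: x ahead of the robot, y to its left, z up, the work surface at z = 0. Lengths are in m, angles in degrees, forces in N, time in s.
With the tool pointing down it reaches from about 0.35 to 1 m from the base axis. Payload 7.1 kg.
Tool frame: the origin (TCP) lies midway between the tips of the shut fingers; the grasp point (between the pads) lies 19 mm behind it; z points along the fingers, y is the line along which they close (so a half turn about z gives the same grasp; the last joint's range is limited). The gripper opens to 85 mm and grips with 20 to 120 N. Pads are 22 mm wide; open, the fingers measure 114 mm over their backs; the gripper's body (76 mm by 85 mm) begins 54 mm behind the grasp point. The pads swing forward as they close: fully open they stand 13 mm farther back than shut.
Start: joints at [76.089, 24.242, 93.386, -0, 62.372, -1.089], TCP at [0.139, 0.609, 0.231] pointing down, gripper open.
Joint ranges: [-172.04, 172.04], [-51.8, 120.97], [4.93, 147.93], [-75.15, 255.16], [6.16, 154.13], [-145.62, 145.62]. Speed limits (degrees/s): [136.94, 136.94, 172.46, 180, 180, 180].

## Interface

Orientations are given as [roll, pitch, yaw] about the fixed x, y, z axes, in that order (R = Rz(yaw) Ry(pitch) Rx(roll)).
In Python, from plant import telemetry, vision, order, nets gives the robot as it stands.
- The arm moves only by the tool move_arm, never from a script. Its argument "series" is a list of rows, each a list of 7 numbers: the turn, a rotation vector about the tool's x, y, z in rad, then the shift along the tool's x, y, z in cm, then the opening in per cent of the stroke, from 0 (shut) to 100 (fully open). In form: [[wx, wy, wz, x, y, z, gripper], ...]. A call has 1 to 12 rows; each row shifts and turns the commanded pose from where the row before left it, along the tool's axes as they then stand; what a row does not reach is not made up. A row lasts 1/12 s, in which the tool goes at most 41.7 mm and 7.16 degrees, less where a joint would pass 70% of its speed; a pose out of reach is approached as far as the arm can. A call is refused whole if a number of a shift passes 4.17 or a number of a turn 0.125, either way. A call with a gripper value outside its range is refused whole. The fingers move at their own pace and stop on an object; the grip force is fixed at half the most. Time passes only in rows, so rows that do not move let the fingers close. It gives the time, the measured TCP pose, the force, the opening and the grip force at its end, in the units of the state.
- telemetry.get_state(): the state, without advancing time (a new reading comes with each control period).
- vision.read_camera(name): name is "side" or "top"; returns the picture (480x640x3 uint8, red, green, blue); there is no depth.
- vision.camera_info(name): a dict with "camera_matrix" (3x3 intrinsics, pixels), "origin" and "orientation" of the camera in the world. Camera axes: x right, y down, z forward; pixel columns grow to the right and rows downward; lengths in m; the calibration is good to about 2 mm. A picture is of the moment at which its call begins. camera_info takes no time and is no camera call.
- order.job_done(): hands the job in; it is judged then, once.
Trained networks look in the newest picture that a camera, given by its name, has taken for a name from the list of things; names that differ only in an ending like _2 or _b are one class to them, and where a whole thing is asked for, a point or a joint stands for the part that bears it (a point fixed in the world has none). Each returns a list of dicts, best first, with "confidence" (0 to 1); they miss things now and then, are a little off and sometimes report something else, mostly with a low value. They report only what shows in the picture. A call takes as long as a camera call.
- nets.boxes_of(thing, camera): "point" ([x, y, z] in m, in world coordinates, good to about 4 mm: the middle of the surface that is visible of it).
- nets.landmark_of(thing, camera): "point" ([x, y, z] in m, in world coordinates, good to about 4 mm: a listed point, or the origin of a listed thing).
The state is a dict: "t": time; "q": joint angles; "qd": joint speeds; "joint_torque": joint torques, N m; "tool_pos": TCP position; "ee_rot": TCP orientation; "force": force on the tool from outside, world axes, zero at the start; "torque": the same for the moment, N m; "width": opening from 0.0 (shut) to 1.0 (fully open); "finger_force": force on a finger pad.
Only numpy, scipy, OpenCV 4.12 (cv2) and the standard library are available. Lean on these libraries where they do the work, as an engineer would, in place of code of your own. Each camera call takes 0.05 s, during which the arm holds its last target. There are 200 camera calls.

## Working session

There is one attempt and no reset: what is moved stays moved. The work goes in short steps, Python scripts to look and compute and a tool call to move; the robot and the scene stay as the last step left them, time stands still between calls to the robot, and variables do not carry over. Pictures are saved under pics/ and viewed, at most 10 in all, crops included, and the job is handed in when it is done.

Besides the shell and the picture viewer there is one more tool, called after "Emit:" in YAML: its name, and indented under it one key for each argument. move_arm: Moves the arm, as the interface text tells. Its arguments: {"type":"object","properties":{"series":{"type":"array","items":{"type":"array","items":{"type":"number"}}}},"required":["series"]}

```bash
mkdir -p pics
python3 - <<'E'
from plant import telemetry, vision, order, nets
import cv2,numpy as np
for c in("top","side"):
    im=vision.read_camera(c); cv2.imwrite(f"pics/{c}0.png",im[:,:,::-1])
    print(c,vision.camera_info(c))
    for n in("bitbox","pocket","cam_centre","nose_tip","auger","gauge","template","bowl"):
        for d in nets.landmark_of(n,c)[:2]: print(n,np.round(d["point"],3),round(d["confidence"],2))
s=telemetry.get_state();print(s["t"],s["tool_pos"],s["ee_rot"],s["width"],s["force"])
E
```

```text
top {'camera_matrix': array([[466.56514136,   0.        , 317.07043866],
       [  0.        , 466.56514136, 243.43659195],
       [  0.        ,   0.        ,   1.        ]]), 'origin': array([0.4196572 , 0.05274586, 1.08920376]), 'orientation': array([-171.06149467,    0.28498229,  -90.48328429])}
bitbox [0.56  0.042 0.003] 0.79
pocket [ 0.569 -0.059  0.06 ] 0.86
cam_centre [0.559 0.048 0.08 ] 0.86
nose_tip [0.614 0.125 0.078] 0.62
auger [ 0.725  0.065 -0.002] 0.88
auger [0.501 0.313 0.002] 0.4
gauge [ 0.408  0.008 -0.002] 0.72
template [0.501 0.314 0.004] 0.81
bowl [ 0.572 -0.254  0.   ] 0.65
side {'camera_matrix': array([[478.77178287,   0.        , 323.64429998],
       [  0.        , 478.77178287, 231.74832582],
       [  0.        ,   0.        ,   1.        ]]), 'origin': array([ 0.25702523, -0.57572715,  0.7564507 ]), 'orientation': array([-133.58062593,    1.11796148,  -25.9230183 ])}
bitbox [ 0.558  0.045 -0.002] 0.87
pocket [ 0.57  -0.061  0.065] 0.68
pocket [ 0.725  0.062 -0.004] 0.31
nose_tip [0.616 0.123 0.073] 0.78
auger [ 0.727  0.062 -0.004] 0.56
gauge [ 0.409  0.003 -0.004] 0.76
gauge [0.556 0.042 0.084] 0.59
template [0.498 0.315 0.001] 0.93
bowl [ 0.575 -0.254 -0.002] 0.88
0.9 [0.1386697  0.60940403 0.23132923] [ 1.79999332e+02 -5.98536838e-04  1.67177632e+02] 0.9984402827394196 [-0.40865437 -0.90587732 -0.57739209]
```

View pics/top0.png

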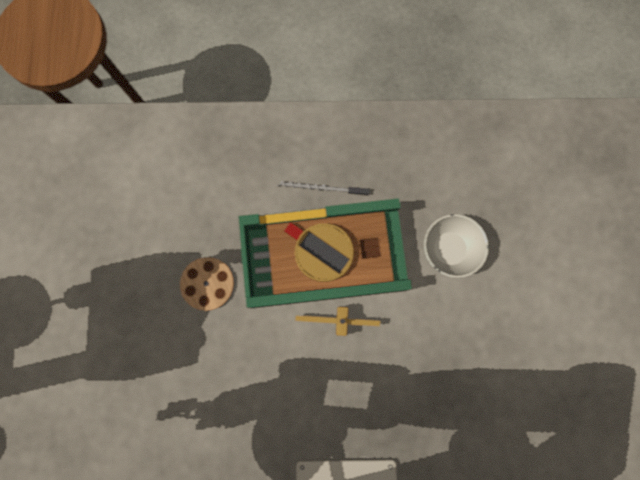

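View pics/side0.png

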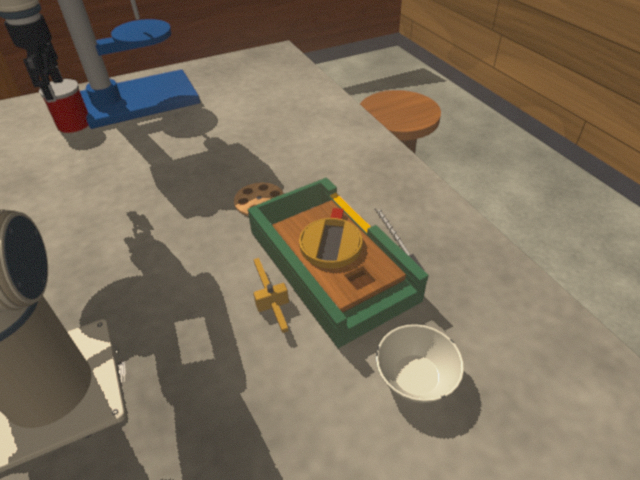

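The top view shows the box, x-aligned roughly, with its far rail's yellow gap at about (293,215), the cam at (325,251), the nose at (293,230) and the pocket at (370,248). In the side view the gripper (45,80) is near a drill stand and a red can. I'll refine the box, cover and cam poses from the pixels.

```bash
cat > h.py <<'E'
import numpy as np,cv2
from scipy.spatial.transform import Rotation as R
from plant import telemetry, vision, nets
def proj(c,P):
    i=vision.camera_info(c); W=R.from_euler('xyz',i["orientation"],degrees=True).as_matrix()
    q=(np.asarray(P)-i["origin"])@W@np.array(i["camera_matrix"]).T
    return q[:,:2]/q[:,2:]
def ray(c,uv,z):
    i=vision.camera_info(c); W=R.from_euler('xyz',i["orientation"],degrees=True).as_matrix()
    d=W@np.linalg.solve(i["camera_matrix"],[*uv,1]); return i["origin"]+d*(z-i["origin"][2])/d[2]
def rz(p): a=p[2]; return np.array([[np.cos(a),-np.sin(a)],[np.sin(a),np.cos(a)]])
def box(p,L):
    L=np.atleast_2d(np.array(L,float)); return np.c_[L[:,:2]@rz(p).T+p[:2],L[:,2]]
def to(x,y,z,yaw):
    s=telemetry.get_state(); M=R.from_euler('xyz',s["ee_rot"],degrees=True)
    d=M.inv().apply(np.array([x,y,z])-s["tool_pos"])*100
    w=(M.inv()*R.from_euler('xyz',[180,0,yaw],degrees=True)).as_rotvec()
    print("shift cm",d.round(2),"turn rad",w.round(3),"t",s["t"])
E
cat > fit.py <<'E'
from h import *
from scipy.optimize import minimize
import sys
A=[[x,y,z] for x in(-.1,.1) for y in(-.18,.18) for z in(0,.078)]
def masks(c,im):
    h=cv2.cvtColor(im,cv2.COLOR_RGB2HSV)
    g=cv2.inRange(h,(55,70,20),(95,255,255))
    g=cv2.morphologyEx(g,cv2.MORPH_OPEN,np.ones((3,3)))
    n,l,s,_=cv2.connectedComponentsWithStats(g)
    g=np.isin(l,[i for i in range(1,n) if s[i,4]>60])&(np.arange(480)[:,None]>120)
    return g
H={}
for c in("top","side"):
    im=cv2.imread(f"pics/{c}0.png")[:,:,::-1].copy(); g=masks(c,im)
    h=cv2.convexHull(np.argwhere(g)[:,::-1].astype(np.int32)); m=np.zeros((1920,2560),np.uint8)
    cv2.fillConvexPoly(m,h*4+2,1); H[c]=m; print(c,g.sum())
def cost(p,cs=("top","side")):
    e=0
    for c in cs:
        m=np.zeros((1920,2560),np.uint8)
        cv2.fillConvexPoly(m,cv2.convexHull((proj(c,box(p,A))*4+2).astype(np.int32)),1); e+=(m!=H[c]).mean()*1e4
    return e
for cs in(("top",),("side",),("top","side")):
    r=minimize(cost,[.559,.043,.096],args=(cs,),method="Nelder-Mead",options=dict(initial_simplex=[[.559,.043,.096],[.567,.043,.096],[.559,.051,.096],[.559,.043,.15]]))
    print(cs,r.x.round(4),r.fun,H["top"].sum()/4.9e6*1e4)
p=r.x
Q=lambda x:((np.array(x)[:2]-p[:2])@rz(p)).round(4)
for n,v in dict(pocket=[.5695,-.06,.06],cam=[.559,.048,.079],nose=[.615,.124,.076]).items(): print(n,Q(v))
o=-Q([.559,.048])[1]+.05; print("open",o)
print("stand px->bench",[ray("side",u,0).round(2) for u in((70,128),(92,122),(200,90))])
im=cv2.imread("pics/top0.png"); big=cv2.resize(im[180:330,220:430],None,fx=3.8,fy=3.8,interpolation=cv2.INTER_CUBIC)
def dr(P,col): cv2.polylines(big,[(((proj("top",box(p,P))+.5-[220,180])*3.8)).astype(np.int32)],True,col,1)
dr([[-.1,-.18,.078],[.1,-.18,.078],[.1,.18,.078],[-.1,.18,.078]],(255,255,255))
for y in(-.054-o,): dr([[a*.022,y+b*.022,.061] for a,b in((-1,-1),(1,-1),(1,1),(-1,1))],(255,255,0))
th=np.linspace(0,6.28,40);dr([[.064*np.cos(t),.05-o+.064*np.sin(t),.079] for t in th],(255,0,255))
f=.70;u=np.array([np.sin(f),np.cos(f)]);v=np.array([u[1],-u[0]])
dr([[*(np.array([0,.05-o])+a*.056*u+b*.021*v),.079] for a,b in((-1,-1),(1,-1),(1,1),(-1,1))],(0,0,255))
cv2.imwrite("pics/fit.png",big)
E
python3 fit.py
```

```text
top 4629
side 2813
('top',) [0.5606 0.0413 0.1002] 7.554117838541667 487.5857142857143
('side',) [0.5765 0.0713 0.0601] 76.01725260416667 487.5857142857143
('top', 'side') [0.5608 0.0437 0.1025] 111.78181966145833 487.5857142857143
pocket [-0.002 -0.104]
cam [-0.0014  0.0045]
nose [0.0621 0.0744]
open 0.045500000000000006
stand px->bench [array([0.11, 0.91, 0.  ]), array([0.17, 0.91, 0.  ]), array([0.52, 0.96, 0.  ])]
```

```bash
sed -i 's/for cs in(("top",),("side",),("top","side"))/for cs in(("top",),)/' fit.py; python3 fit.py
```

```text
top 4629
side 2813
('top',) [0.5606 0.0413 0.1002] 7.554117838541667 487.5857142857143
pocket [-0.0012 -0.1017]
cam [-0.0009  0.0068]
nose [0.0624 0.0769]
open 0.0432
stand px->bench [array([0.11, 0.91, 0.  ]), array([0.17, 0.91, 0.  ]), array([0.52, 0.96, 0.  ])]
```

View pics/fit.png

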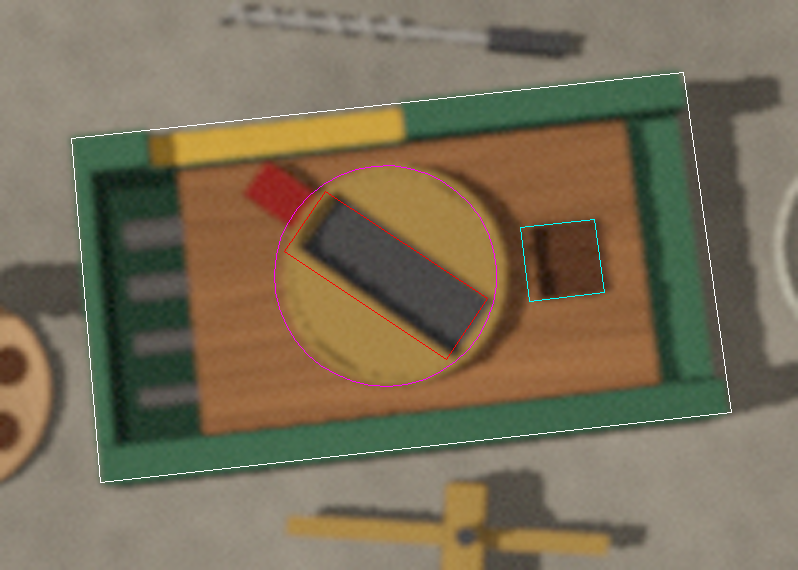

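The fit agrees with the picture: the box rim lies along the outline, the pocket is about (562,262) in the crop, and the cam is about 3 mm right of my circle. So the cover is about 0.046 open and the nose about 0.72 rad. Next I go above the pocket.

Run:
```python
from h import *
p=[.5606,.0413,.1002]; t=box(p,[[0,-.1,.14]])[0]; print(t); to(*t,95.74)
```

```text
[ 0.57060324 -0.05819842  0.14      ]
shift cm [-56.93 -55.51   9.13] turn rad [ 0.    -0.     1.247] t 0.9
```

Emit:
move_arm:
  series:
    - [0,0,0,-2.37,-2.31,0,0]
    - [0,0,0,-2.37,-2.31,0,0]
    - [0,0,0,-2.37,-2.31,0,0]
    - [0,0,0,-2.37,-2.31,0,0]
    - [0,0,0,-2.37,-2.31,0,0]
    - [0,0,0,-2.37,-2.31,0,0]
    - [0,0,0,-2.37,-2.31,0,0]
    - [0,0,0,-2.37,-2.31,0,0]
    - [0,0,0,-2.37,-2.31,0,0]
    - [0,0,0,-2.37,-2.31,0,0]
    - [0,0,0,-2.37,-2.31,0,0]
    - [0,0,0,-2.37,-2.31,0,0]

```text
t: 1.9
tool_pos: [0.3551, 0.2746, 0.2316]
ee_rot: [180.0, 0.0, 167.2]
force: [0.5, 0.7, -0.7]
width: 0.001
finger_force: 0.0
```

Emit:
move_arm:
  series:
    - [0,0,0,-2.37,-2.31,0,0]
    - [0,0,0,-2.37,-2.31,0,0]
    - [0,0,0,-2.37,-2.31,0,0]
    - [0,0,0,-2.37,-2.31,0,0]
    - [0,0,0,-2.37,-2.31,0,0]
    - [0,0,0,-2.37,-2.31,0,0]
    - [0,0,0,-2.37,-2.31,0,0]
    - [0,0,0,-2.37,-2.31,0,0]
    - [0,0,0,-2.37,-2.31,0,0]
    - [0,0,0,-2.37,-2.31,0,0]
    - [0,0,0,-2.37,-2.31,0,0]
    - [0,0,0,-2.37,-2.31,0,0]

```text
t: 2.9
tool_pos: [0.571, -0.059, 0.2314]
ee_rot: [180.0, 0.0, 167.2]
force: [1.7, 0.9, -0.1]
width: -0.001
finger_force: 0.0
```

Emit:
move_arm:
  series:
    - [0,0,0.104,0,0,0.5,0]
    - [0,0,0.104,0,0,0.5,0]
    - [0,0,0.104,0,0,0.5,0]
    - [0,0,0.104,0,0,0.5,0]
    - [0,0,0.104,0,0,0.5,0]
    - [0,0,0.104,0,0,0.5,0]
    - [0,0,0.104,0,0,0.5,0]
    - [0,0,0.104,0,0,0.5,0]
    - [0,0,0.104,0,0,0.5,0]
    - [0,0,0.104,0,0,0.5,0]
    - [0,0,0.104,0,0,0.5,0]
    - [0,0,0.104,0,0,0.5,0]

```text
t: 3.9
tool_pos: [0.5703, -0.0574, 0.1712]
ee_rot: [180.0, 0.0, 95.4]
force: [0.4, 0.4, 0.4]
width: 0.004
finger_force: 0.0
```

Run:
```python
from h import *
p=[.5606,.0413,.1002]; t=box(p,[[0,-.1,.053]])[0]; to(*t,95.74)
s=telemetry.get_state(); print(s["tool_pos"],s["ee_rot"],s["force"],s["width"])
im=vision.read_camera("side"); cv2.imwrite("pics/s1.png",cv2.resize(im[170:350,230:440],None,fx=3,fy=3)[:,:,::-1])
```

```text
shift cm [-0.08  0.02 11.82] turn rad [ 0.     0.    -0.006] t 3.9
[ 0.57034408 -0.05741294  0.17115145] [1.79988332e+02 3.38572023e-03 9.53767197e+01] [0.3893441  0.42486918 0.35868491] 0.004239870762799679
```

View pics/s1.png

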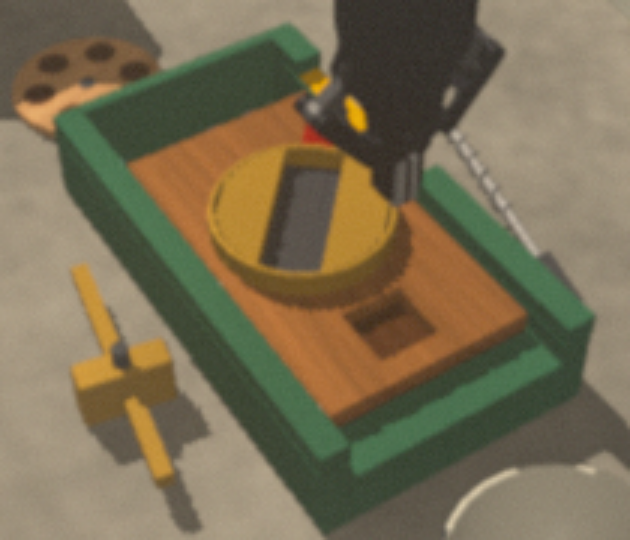

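The shut fingers hang above the pocket, which is at about (392,328) in the crop, and the scene is undisturbed. Now descending into the pocket.

Emit:
move_arm:
  series:
    - [0,0,0,-0.15,0,2,0]
    - [0,0,0,0,0,2,0]
    - [0,0,0,0,0,2,0]
    - [0,0,0,0,0,2,0]
    - [0,0,0,0,0,1,0]
    - [0,0,0,0,0,0.7,0]
    - [0,0,0,0,0,0.7,0]
    - [0,0,0,0,0,0.7,0]
    - [0,0,0,0,0,0.7,0]
    - [0,0,0,0,0,0,0]

```text
t: 4.78
tool_pos: [0.57, -0.0588, 0.0525]
ee_rot: [-179.9, -0.0, 95.7]
force: [-0.8, -0.1, 0.0]
width: 0.002
finger_force: 0.0
```

Emit:
move_arm:
  series:
    - [0,0,0,0.4,0,0,0]
    - [0,0,0,0.4,0,0,0]
    - [0,0,0,0.4,0,0,0]
    - [0,0,0,0.4,0,0,0]
    - [0,0,0,0.4,0,0,0]
    - [0,0,0,0.4,0,0,0]
    - [0,0,0,0.4,0,0,0]
    - [0,0,0,0.4,0,0,0]
    - [0,0,0,0.4,0,0,0]
    - [0,0,0,0.4,0,0,0]
    - [0,0,0,0.4,0,0,0]
    - [0,0,0,0.4,0,0,0]

```text
t: 5.78
tool_pos: [0.566, -0.0115, 0.0538]
ee_rot: [180.0, 0.1, 95.7]
force: [-0.1, -7.3, -0.8]
width: -0.001
finger_force: 3.1
```

Emit:
move_arm:
  series:
    - [0,0,0,0.1,0,0,0]
    - [0,0,0,0.1,0,0,0]
    - [0,0,0,0.1,0,0,0]
    - [0,0,0,0.1,0,0,0]

```text
t: 6.12
tool_pos: [0.5656, -0.0075, 0.0538]
ee_rot: [179.9, 0.1, 95.7]
force: [1.5, -6.3, -0.6]
width: 0.002
finger_force: 3.0
```

Emit:
move_arm:
  series:
    - [0,0,0,0.1,0,0,0]
    - [0,0,0,0.1,0,0,0]
    - [0,0,0,0.1,0,0,0]
    - [0,0,0,0.1,0,0,0]

```text
t: 6.45
tool_pos: [0.5651, -0.0036, 0.0538]
ee_rot: [180.0, 0.1, 95.7]
force: [-0.2, -5.4, 0.3]
width: 0.001
finger_force: 3.0
```

Emit:
move_arm:
  series:
    - [0,0,0,0.05,0,0,0]
    - [0,0,0,0.05,0,0,0]

```text
t: 6.62
tool_pos: [0.5651, -0.0026, 0.0538]
ee_rot: [180.0, 0.1, 95.7]
force: [0.3, -6.2, 0.1]
width: 0.002
finger_force: 3.0
```

Emit:
move_arm:
  series:
    - [0,0,0,0.05,0,0,0]
    - [0,0,0,0.05,0,0,0]

```text
t: 6.78
tool_pos: [0.5649, -0.0016, 0.0538]
ee_rot: [180.0, 0.1, 95.7]
force: [0.4, -6.4, 0.8]
width: -0.002
finger_force: 3.0
```

Emit:
move_arm:
  series:
    - [0,0,0,0.05,0,0,0]
    - [0,0,0,0.05,0,0,0]

```text
t: 6.95
tool_pos: [0.5649, -0.0007, 0.0538]
ee_rot: [180.0, 0.1, 95.7]
force: [0.4, -6.0, 0.1]
width: 0.001
finger_force: 3.0
```

Emit:
move_arm:
  series:
    - [0,0,0,0.05,0,0,0]
    - [0,0,0,0.05,0,0,0]

```text
t: 7.12
tool_pos: [0.5648, 0.0004, 0.0538]
ee_rot: [180.0, 0.1, 95.7]
force: [0.1, -6.4, 0.2]
width: -0.001
finger_force: 3.0
```

Emit:
move_arm:
  series:
    - [0,0,0,0.05,0,0,0]
    - [0,0,0,0.05,0,0,0]

```text
t: 7.28
tool_pos: [0.5647, 0.0012, 0.0538]
ee_rot: [180.0, 0.1, 95.7]
force: [-0.3, -10.6, 0.2]
width: -0.001
finger_force: 5.1
```

Emit:
move_arm:
  series:
    - [0,0,0,0.05,0,0,0]
    - [0,0,0,0,0,0,0]

```text
t: 7.45
tool_pos: [0.5647, 0.0012, 0.0538]
ee_rot: [180.0, 0.1, 95.7]
force: [0.3, -9.8, -0.1]
width: -0.002
finger_force: 5.1
```

Emit:
move_arm:
  series:
    - [0,0,0,0.1,0,0,0]
    - [0,0,0,0,0,0,0]

```text
t: 7.62
tool_pos: [0.5647, 0.0013, 0.0538]
ee_rot: [180.0, 0.2, 95.8]
force: [0.5, -15.0, 0.8]
width: 0.004
finger_force: 7.9
```

Against the stop (force rises, no motion). I back off and lift, then look.

Emit:
move_arm:
  series:
    - [0,0,0,-0.5,0,0,0]
    - [0,0,0,-0.4,0,0,0]
    - [0,0,0,0,0,-1,0]
    - [0,0,0,0,0,-2,0]
    - [0,0,0,0,0,-2,0]
    - [0,0,0,-4,0,-2,0]
    - [0,0,0,-4,0,-1,0]
    - [0,0,0,-4,0,0,0]
    - [0,0,0,-4,0,0,0]
    - [0,0,0,-4,0,0,0]
    - [0,0,0,0,0,0,0]

```text
t: 8.53
tool_pos: [0.586, -0.208, 0.1336]
ee_rot: [179.8, 0.2, 95.4]
force: [-0.4, -0.7, 0.7]
width: 0.001
finger_force: 0.0
```

Run:
```python
from h import *
p=np.array([.5606,.0413,.1002])
vs=[]
for c in("top","side"):
    im=vision.read_camera(c)
    if c=="top": a=im.copy()
    for n in("cam_centre","nose_tip","pocket"):
        for d in nets.landmark_of(n,c)[:1]:
            q=(d["point"][:2]-p[:2])@rz(p); print(c,n,q.round(4),np.round(d["point"],3),round(d["confidence"],2))
big=cv2.resize(a[180:330,220:430],None,fx=3.8,fy=3.8,interpolation=cv2.INTER_CUBIC)[:,:,::-1].copy()
def dr(P,col): cv2.polylines(big,[(((proj("top",box(p,P))+.5-[220,180])*3.8)).astype(np.int32)],True,col,1)
th=np.linspace(0,6.28,40);dr([[.064*np.cos(t),.05+.064*np.sin(t),.079] for t in th],(255,0,255))
f=.73;u=np.array([np.sin(f),np.cos(f)]);v=np.array([u[1],-u[0]])
dr([[*(np.array([0,.05])+a*.056*u+b*.021*v),.079] for a,b in((-1,-1),(1,-1),(1,1),(-1,1))],(0,0,255))
cv2.imwrite("pics/t2.png",big)
```

```text
top cam_centre [-0.0039  0.0589] [0.551 0.1   0.079] 0.77
top nose_tip [0.0628 0.1281] [0.61  0.175 0.078] 0.76
top pocket [ 0.0002 -0.0523] [ 0.566 -0.011  0.06 ] 0.85
side cam_centre [-0.0026  0.0528] [0.553 0.094 0.082] 0.62
side nose_tip [0.0633 0.1254] [0.611 0.172 0.072] 0.96
side pocket [-0.0024 -0.0521] [ 0.563 -0.011  0.061] 0.77
```

View pics/t2.png

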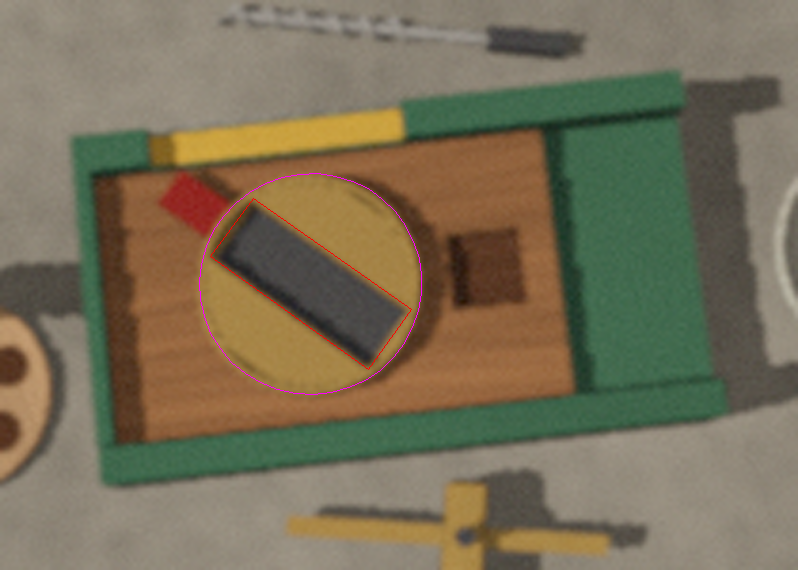

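The cover now bears on the +y wall (left edge about (95,175) to (115,440) in the crop), and the slot matches my model. I'll use the slot's tail end, because pushing there also presses the cover shut.

Run:
```python
from h import *
p=[.5606,.0413,.1002]; t=box(p,[[-.0237,.0262,.1336]])[0]; print(t); to(*t,143.9)
```

```text
[0.53439803 0.06499782 0.1336    ]
shift cm [26.92 -2.32 -0.15] turn rad [-0.   -0.   -0.84] t 8.9333
```

Emit:
move_arm:
  series:
    - [0,0,0,2.69,-0.23,0,0]
    - [0,0,0,2.69,-0.23,0,0]
    - [0,0,0,2.69,-0.23,0,0]
    - [0,0,0,2.69,-0.23,0,0]
    - [0,0,0,2.69,-0.23,0,0]
    - [0,0,0,2.69,-0.23,0,0]
    - [0,0,0,2.69,-0.23,0,0]
    - [0,0,0,2.69,-0.23,0,0]
    - [0,0,0,2.69,-0.23,0,0]
    - [0,0,0,2.69,-0.23,0,0]

```text
t: 9.77
tool_pos: [0.5345, 0.0656, 0.1321]
ee_rot: [180.0, -0.0, 95.7]
force: [0.5, 0.6, -0.4]
width: -0.001
finger_force: 0.0
```

Emit:
move_arm:
  series:
    - [0,0,-0.12,0,0,0,0]
    - [0,0,-0.12,0,0,0,0]
    - [0,0,-0.12,0,0,0,0]
    - [0,0,-0.12,0,0,0,0]
    - [0,0,-0.12,0,0,0,0]
    - [0,0,-0.12,0,0,0,0]
    - [0,0,-0.12,0,0,0,0]
    - [0,0,0,0,0,0,0]

```text
t: 10.43
tool_pos: [0.5348, 0.0643, 0.132]
ee_rot: [180.0, -0.0, 144.1]
force: [0.5, -0.2, 0.5]
width: -0.002
finger_force: 0.0
```

Run:
```python
from h import *
p=[.5606,.0413,.1002]; t=box(p,[[-.0237,.0262,.0685]])[0]; to(*t,143.9)
```

```text
shift cm [0.08 0.03 6.35] turn rad [ 0.    -0.     0.004] t 10.4333
```

Emit:
move_arm:
  series:
    - [0,0,0,0.05,0,1.5,0]
    - [0,0,0,0,0,1.5,0]
    - [0,0,0,0,0,1,0]
    - [0,0,0,0,0,0.6,0]
    - [0,0,0,0,0,0.6,0]
    - [0,0,0,0,0,0.4,0]
    - [0,0,0,0,0,0.4,0]
    - [0,0,0,0,0,0.3,0]
    - [0,0,0,0,0,0,0]

```text
t: 11.18
tool_pos: [0.5346, 0.0637, 0.0686]
ee_rot: [-180.0, -0.0, 143.8]
force: [-0.3, 0.6, -0.0]
width: -0.004
finger_force: 0.0
```

In the slot. Now I take up the slack.

Emit:
move_arm:
  series:
    - [0,0,0,0.2,0,0,0]
    - [0,0,0,0.2,0,0,0]
    - [0,0,0,0.2,0,0,0]
    - [0,0,0,0.2,0,0,0]
    - [0,0,0,0.1,0,0,0]

```text
t: 11.6
tool_pos: [0.5272, 0.0693, 0.0692]
ee_rot: [180.0, 0.0, 143.8]
force: [-0.1, 0.9, 0.1]
width: -0.002
finger_force: 0.0
```

Emit:
move_arm:
  series:
    - [0,0,0.06,0.2,0.06,0,0]
    - [0,0,0.06,0.2,0.06,0,0]
    - [0,0,0.06,0.2,0.06,0,0]
    - [0,0,0.06,0.2,0.06,0,0]
    - [0,0,0.06,0.2,0.06,0,0]
    - [0,0,0.06,0.2,0.06,0,0]

```text
t: 12.1
tool_pos: [0.5215, 0.0799, 0.0691]
ee_rot: [-180.0, 0.0, 123.0]
force: [-0.1, -1.9, 0.7]
width: -0.004
finger_force: 0.9
```

Emit:
move_arm:
  series:
    - [0,0,0.06,0.2,0.06,0,0]
    - [0,0,0.06,0.2,0.06,0,0]
    - [0,0,0.06,0.2,0.06,0,0]
    - [0,0,0.06,0.2,0.06,0,0]
    - [0,0,0.06,0.2,0.06,0,0]
    - [0,0,0.06,0.2,0.06,0,0]

```text
t: 12.6
tool_pos: [0.5194, 0.0922, 0.069]
ee_rot: [-180.0, 0.0, 102.4]
force: [-0.0, -1.8, 1.0]
width: 0.003
finger_force: 0.9
```

```bash
cat > rel.py <<'E'
from h import *
p=np.array([.5606,.0413,.1002]); s=telemetry.get_state()
q=(s["tool_pos"][:2]-p[:2])@rz(p)-[-.001,.0515]; a=np.radians(s["ee_rot"][2]-90)-p[2]
y=np.array([np.cos(a),np.sin(a)]); x=np.array([-y[1],y[0]])
print("rel x,y mm",(q@x*1e3).round(1),(q@y*1e3).round(1),"tool slot angle",round(np.pi/2-a,3),s["force"].round(1),s["torque"].round(2),s["t"])
E
python3 rel.py
```

```text
rel x,y mm 7.3 -34.3 tool slot angle 1.455 [-0.  -1.8  1. ] [-0.38  0.1  -0.  ] 12.6
```

Emit:
move_arm:
  series:
    - [0,0,0.06,0.21,0.05,0,0]
    - [0,0,0.06,0.21,0.05,0,0]
    - [0,0,0.06,0.21,0.05,0,0]
    - [0,0,0.06,0.21,0.05,0,0]
    - [0,0,0.06,0.21,0.05,0,0]
    - [0,0,0.06,0.21,0.05,0,0]
    - [0,0,0.06,0.21,0.05,0,0]
    - [0,0,0.06,0.21,0.05,0,0]
    - [0,0,0.06,0.21,0.05,0,0]

```text
t: 13.35
tool_pos: [0.5243, 0.1107, 0.069]
ee_rot: [-180.0, 0.0, 71.5]
force: [-0.5, -1.6, 1.3]
width: -0.002
finger_force: 1.2
```

```bash
python3 rel.py
```

```text
rel x,y mm 7.7 -34.4 tool slot angle 1.995 [-0.5 -1.6  1.3] [-0.36  0.14  0.01] 13.35
```

Pushing on in small steps while watching the force.

Emit:
move_arm:
  series:
    - [0,0,0.04,0.14,0.03,0,0]
    - [0,0,0.04,0.14,0.03,0,0]
    - [0,0,0.04,0.14,0.03,0,0]

```text
t: 13.6
tool_pos: [0.5266, 0.1143, 0.069]
ee_rot: [-180.0, 0.0, 64.6]
force: [0.3, -2.2, 0.2]
width: -0.004
finger_force: 1.3
```

Emit:
move_arm:
  series:
    - [0,0,0.03,0.1,0.02,0,0]
    - [0,0,0.03,0.1,0.02,0,0]

```text
t: 13.77
tool_pos: [0.5279, 0.1159, 0.069]
ee_rot: [-180.0, 0.0, 61.2]
force: [-0.1, -3.5, 0.7]
width: -0.003
finger_force: 1.3
```

Emit:
move_arm:
  series:
    - [0,0,0.02,0.07,0.01,0,0]
    - [0,0,0.02,0.07,0.01,0,0]

```text
t: 13.93
tool_pos: [0.5289, 0.117, 0.069]
ee_rot: [180.0, 0.0, 58.9]
force: [-0.1, -3.3, -0.1]
width: 0.001
finger_force: 1.5
```

```bash
python3 rel.py
```

```text
rel x,y mm 7.9 -34.5 tool slot angle 2.213 [-0.1 -3.3 -0.1] [-0.54  0.    0.02] 13.9333
```

Emit:
move_arm:
  series:
    - [0,0,0.01,0.07,0.01,0,0]
    - [0,0,0.01,0.07,0.01,0,0]

```text
t: 14.1
tool_pos: [0.5302, 0.1181, 0.069]
ee_rot: [180.0, 0.0, 57.8]
force: [-0.6, -5.2, -0.1]
width: -0.003
finger_force: 2.1
```

Emit:
move_arm:
  series:
    - [0,0,0.01,0.06,0.01,0,0]
    - [0,0,0.01,0.06,0.01,0,0]

```text
t: 14.27
tool_pos: [0.531, 0.119, 0.069]
ee_rot: [180.0, 0.0, 56.7]
force: [-0.3, -3.4, 0.4]
width: 0.001
finger_force: 1.9
```

Emit:
move_arm:
  series:
    - [0,0,0,0.06,0.01,0,0]
    - [0,0,0,0,0,0,0]

```text
t: 14.43
tool_pos: [0.5313, 0.1194, 0.0689]
ee_rot: [180.0, 0.0, 56.7]
force: [0.6, -5.2, -0.6]
width: 0.002
finger_force: 2.0
```

Emit:
move_arm:
  series:
    - [0,0,0,0.07,0.01,0,0]
    - [0,0,0,0.07,0.01,0,0]

```text
t: 14.6
tool_pos: [0.5314, 0.1196, 0.0689]
ee_rot: [-180.0, 0.2, 56.7]
force: [-2.1, -13.7, 5.2]
width: -0.005
finger_force: 6.2
```

Emit:
move_arm:
  series:
    - [0,0,0,0.07,0.01,0,0]
    - [0,0,0,0,0,0,0]

```text
t: 14.77
tool_pos: [0.5313, 0.1196, 0.0688]
ee_rot: [-179.9, 0.2, 56.7]
force: [-2.1, -13.6, 6.1]
width: 0.001
finger_force: 6.4
```

```bash
python3 rel.py
python3 - <<'E'
from h import *
im=vision.read_camera("top"); cv2.imwrite("pics/t3.png",cv2.resize(im[180:330,220:430],None,fx=3.8,fy=3.8,interpolation=cv2.INTER_CUBIC)[:,:,::-1])
for c in("top","side"):
    if c=="side": vision.read_camera(c)
    p=np.array([.5606,.0413,.1002])
    for n in("nose_tip","pocket"):
        for d in nets.landmark_of(n,c)[:1]:
            q=(d["point"][:2]-p[:2])@rz(p); print(c,n,q.round(4),"ang",np.arctan2(q[0]+.001,q[1]-.0515).round(3),round(d["confidence"],2))
E
```

```text
rel x,y mm 10.0 -34.2 tool slot angle 2.251 [ -2.1 -13.6   6.1] [-2.21  0.47 -0.02] 14.7667
top nose_tip [ 0.0771 -0.0096] ang 2.234 0.93
top pocket [-0.0032 -0.0527] ang -3.121 0.75
side nose_tip [ 0.0745 -0.0124] ang 2.273 0.62
side pocket [-0.0032 -0.0493] ang -3.12 0.75
```

View pics/t3.png

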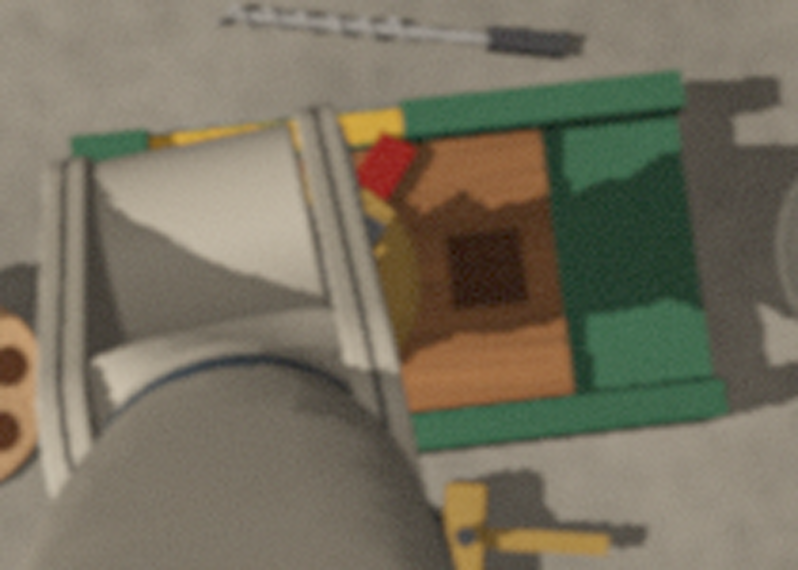

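The red nose is at about (388,167) in the crop, behind the gap's corner, and its angle matches 2.234 rad with the force rising at the stop. Backing off, lifting and clearing away.

Emit:
move_arm:
  series:
    - [0,0,0,-0.4,0,0,0]
    - [0,0,0,-0.4,0,0,0]
    - [0,0,0,0,0,-1,0]
    - [0,0,0,0,0,-2,0]
    - [0,0,0,0,0,-3,0]
    - [0,0,0,0,0,-3,0]
    - [0,0,0,0,-3,-2,0]
    - [0,0,0,0,-3,0,0]
    - [0,0,0,0,-3,0,0]
    - [0,0,0,-3,0,0,0]
    - [0,0,0,0,0,0,0]
    - [0,0,0,0,0,0,0]

```text
t: 16.07
tool_pos: [0.4359, 0.1391, 0.1798]
ee_rot: [180.0, -0.1, 56.7]
force: [1.4, -0.2, -0.3]
width: 0.004
finger_force: 0.0
```

Run:
```python
from h import *
im=vision.read_camera("side"); cv2.imwrite("pics/s4.png",cv2.resize(im[140:410,200:480],None,fx=2.2,fy=2.2,interpolation=cv2.INTER_CUBIC)[:,:,::-1])
p=np.array([.5606,.0413,.1002])
for c in("side","top"):
    if c=="top": vision.read_camera(c)
    for n in("nose_tip","cam_centre","pocket"):
        for d in nets.landmark_of(n,c)[:1]:
            q=(d["point"][:2]-p[:2])@rz(p); print(c,n,q.round(4),"ang",np.arctan2(q[0]+.001,q[1]-.0515).round(3),round(d["confidence"],2))
s=telemetry.get_state();print(s["force"],s["qd"],s["t"])
```

```text
side nose_tip [ 0.0772 -0.0091] ang 2.23 0.83
side cam_centre [-0.0043  0.0503] ang -1.925 0.95
side pocket [-0.0026 -0.0501] ang -3.126 0.91
top nose_tip [ 0.0791 -0.0067] ang 2.199 0.98
top cam_centre [-0.0008  0.0567] ang 0.032 0.64
top pocket [-0.006  -0.0519] ang -3.093 0.65
[-0.01510271  0.57341334 -0.53318842] [ 8.52890356e-05 -3.40650887e-03  2.95020349e-01 -6.64811174e-02
 -3.60742606e-02 -9.87128690e-02] 16.4667
```

View pics/s4.png

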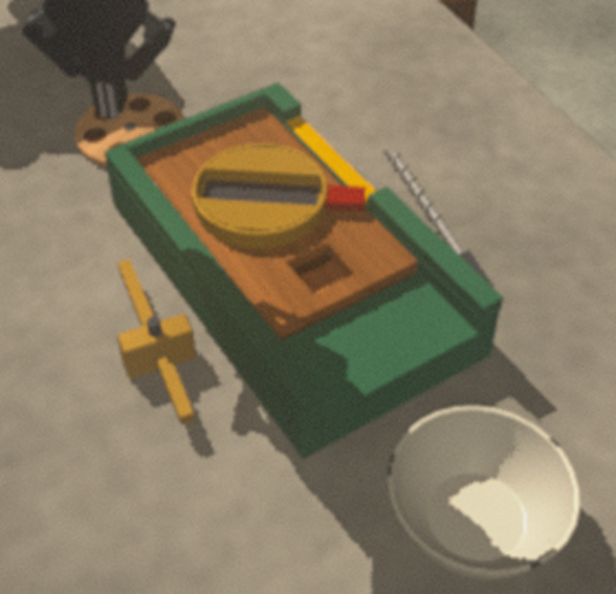

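The cover is shut, the red nose at about (348,196) in the crop is at the gap's corner, the loose things are unmoved and the arm is clear.

```bash
python3 -c "from plant import order; print(order.job_done())"
```

```text
the job is handed in; nothing more can be done
None
```

The cover is fully shut and the cam is turned clockwise to its stop, with its nose behind the gap's corner; the other items look undisturbed in the final picture, and I handed the job in at about 16.5 s (the hand-in gave no verdict).

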